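Sort stone place-card blocks by the drag of their undersides

ROBOT

A 6-joint arm with a two-finger parallel gripper is mounted at the origin on the work surface. World frame = base frame: x ahead of the robot, y to its left, z up, the work surface at z = 0. Lengths are in m, angles in rad, forces in N, time in s.
With the tool pointing down it reaches from about 0.3 to 0.85 m from the base axis. Payload 4.2 kg.
Tool frame: the origin (TCP) lies at the very end of the fingers, on their centre line; the grasp point (between the pads) lies 19 mm behind it; z points along the fingers, y is the line along which they close (so a half turn about z gives the same grasp; the last joint's range is limited). The gripper opens to 91 mm and grips with 3 to 60 N. Pads are 32 mm wide; open, the fingers measure 118 mm over their backs; the gripper's body (76 mm by 178 mm) begins 60 mm behind the grasp point.
Start: joints at [-1.186, 0.32, 1.565, -0, 1.257, -0.02], TCP at [0.226, -0.529, 0.194] pointing down, gripper open.
Joint ranges: [-3.11, 3.11], [-0.84, 2.01], [0.21, 2.61], [-1.34, 4.49], [0.05, 2.63], [-2.56, 2.56]. Speed limits (rad/s): [2.57, 2.57, 3.14, 3.14, 3.14, 3.14].

INTERFACE

Orientations are given as a rotation vector (axis times angle).
In Python, from bench import r gives the robot as it stands.
- The arm moves only by the tool step_arm, never from a script. Its argument "steps" is a list of rows, each a list of 3 entries, a list of its own where there are three numbers: the turn, a rotation vector about the world's x, y, z in degrees, then the shift along the world's x, y, z in m, then the opening, from 0 (shut) to 1 (fully open). A call has 1 to 10 rows; each row shifts and turns the commanded pose from where the row before left it; what a row does not reach is not made up. A row lasts 1/8 s, in which the tool goes at most 62.5 mm and 10.7 degrees, less where a joint would pass 70% of its speed; a pose out of reach is approached as far as the arm can. A call is refused whole if a number of a shift passes 0.0625 or a number of a turn 10.7, either way. A call with a gripper value outside its range is refused whole. The fingers move at their own pace and stop on an object; the grip force is fixed at half the most. Time passes only in rows, so rows that do not move let the fingers close. It gives the time, the measured TCP pose, the force, the opening and the grip force at its end, in the units of the state.
- r.observe(): the state, without advancing time (a new reading comes with each control period).
- r.read_camera(name): name is "side" or "top" or "wrist"; returns a dict with "image" (384x512x3 uint8, red, green, blue), "intrinsics" (3x3 intrinsics, pixels), "k1" (the pictures are not rectified: a ray, as slopes to the right and down, at radius r is drawn at 1 + k1 r^2 times it, then the intrinsics apply), "position" and "attitude" of the camera in the world. Camera axes: x right, y down, z forward; pixel columns grow to the right and rows downward; lengths in m; the calibration is good to about 2 mm. A picture is of the moment at which its call begins. There is no depth.
- r.hand_in(): hands the job in; it is judged then, once.
The state is a dict: "clock": time; "joint_positions": joint angles; "qd": joint speeds; "tau": joint torques, N m; "position": TCP position; "eef_rot": TCP orientation; "force": force on the tool from outside, world axes, zero at the start; "ft_torque": the same for the moment, N m; "grip_width": finger opening in m; "finger_force": force on a finger pad.
Only numpy, scipy, OpenCV 4.12 (cv2) and the standard library are available. Lean on these libraries where they do the work, as an engineer would, in place of code of your own. Each camera call takes 0.05 s, during which the arm holds its last target. There are 200 camera calls.

TASK

The three stone place-card blocks on the easel look alike, but some have a raw underside that would scratch the guests' tables, some a polished one, and it may be any mix. They can be told apart by how they drag when slid on the glass plate under a light press: lay the raw ones in the oblong tray for sanding and the polished ones in the round dish, each flat on the bottom beside the others. Set them down gently, never drop them, and leave the bottle, the carton and the phone where they are.

Things in the scene. Friction and masses are not known exactly. Their poses are not given: they have to be found in the camera images.
- block_a: one of three cast-stone place-card blocks that look alike: 50 (x) by 42 (y) by 24 to 26 mm high (z), 130 to 185 g, a 3 mm card slot along y in the top. Origin: centre of the underside to 2 mm, 24 mm below the top; z out of the top. Starts underside down on the easel's deck, x up the slope, 40 mm free on both y sides. The underside is raw or polished: drawn anew for each block each time, any mix, not to be seen
- block_b: one of three cast-stone place-card blocks that look alike: 50 (x) by 42 (y) by 24 to 26 mm high (z), 130 to 185 g, a 3 mm card slot along y in the top. Origin: centre of the underside to 2 mm, 24 mm below the top; z out of the top. Starts underside down on the easel's deck, x up the slope, 40 mm free on both y sides. The underside is raw or polished: drawn anew for each block each time, any mix, not to be seen
- block_c: one of three cast-stone place-card blocks that look alike: 50 (x) by 42 (y) by 24 to 26 mm high (z), 130 to 185 g, a 3 mm card slot along y in the top. Origin: centre of the underside to 2 mm, 24 mm below the top; z out of the top. Starts underside down on the easel's deck, x up the slope, 40 mm free on both y sides. The underside is raw or polished: drawn anew for each block each time, any mix, not to be seen
- easel: wooden desk easel, fixed, 300 mm wide (its y), 102 mm high at the back; its deck slopes 32 degrees, rising along its +x, so the deck's normal leans 32 degrees from vertical towards its -x (roughly towards the robot). A ledge 9 mm high at the deck's lower edge holds three blocks side by side 93 mm apart. Origin: on the table under its middle
- glass_plate: fixed smooth glass plate, 150 mm (its x) by 170 mm (its y), top 14 mm above the table, nothing on it. Slid flat on it, a polished block resists with about 0.1 of the force it is pressed with, a raw one with about 0.6 (each within 15 percent); one in between may go to either place. Origin: on the table under its centre
- tray: fixed oblong cardboard tray, outside 118 mm (its x) by 212 mm (its y), 16 mm high, walls and bottom 4 mm: for the raw blocks. Origin: on the table under its centre
- dish: fixed round white dish, 200 mm across the rim, 14 mm high, bottom 5 mm thick and flat, 176 mm across inside: for the polished blocks. Origin: on the table under its centre
- water_bottle: bystander: clear water bottle, 64 mm in diameter, 200 mm tall, standing behind the easel. Origin: centre of its foot
- juice_carton: bystander: small juice carton with a straw, 40 by 60 mm, 150 mm tall, standing. Origin: centre of its foot
- phone: bystander: phone lying flat, 148 mm (its x) by 72 mm, 9 mm thick. Origin: centre of its underside
Things that resemble listed ones, but are neither listed nor needed, are in the scene too. What is shaped like the block_a but pink or yellow is not meant. What is shaped like the block_c but orange is not meant.

How it is judged:
By the outcome, as a careful person would: the job done as asked, in the order asked, and still so for the second after the job is handed in, with the robot touching nothing.
It also fails if it takes over 72 s, if anything falls off the work surface, if the arm or the gripper's body presses on something with over 40 N, if the wrist force passes 120 N, or if a joint passes its speed limit or range.

## Working session

There is one attempt and no reset: what is moved stays moved. The work goes in short steps, Python scripts to look and compute and a tool call to move; the robot and the scene stay as the last step left them, time stands still between calls to the robot, and variables do not carry over. Pictures are saved under pics/ and viewed, at most 13 in all, crops included, and the job is handed in when it is done.

Besides the shell and the picture viewer there is one more tool, called after "Request:" as name([rows], argument=value, ...), one row to a line, values as JSON. step_arm: Moves the arm, as the interface text tells. Its arguments: {"type":"object","properties":{"steps":{"type":"array"}},"required":["steps"]}

```bash
mkdir -p pics; ls; python3 - <<'E'
from bench import r
import cv2,pickle
s=r.observe();print(s)
d={}
for n in("top","side","wrist"):
    c=r.read_camera(n);d[n]=c;cv2.imwrite(f"pics/{n}0.png",cv2.cvtColor(c["image"],cv2.COLOR_RGB2BGR))
    print(n,c["intrinsics"],c["k1"],c["position"],c["attitude"])
pickle.dump(d,open("cams0.pkl","wb"))
E
```

```text
pics
{'clock': 0.0, 'joint_positions': array([-1.18599633e+00,  3.20307569e-01,  1.56566708e+00,  1.15413602e-05,
        1.25740523e+00, -1.99965997e-02]), 'qd': array([ 0.00013278, -0.00010966,  0.00071053,  0.00073643, -0.00036718,
        0.00049481]), 'tau': array([-1.02561928e-03, -4.12470496e+01, -2.31969488e+01,  7.26785325e-02,
        4.58764331e-02, -1.53276046e-04]), 'position': array([ 0.22625652, -0.52802642,  0.19281596]), 'eef_rot': array([-3.07574168e+00, -6.31161400e-01,  4.92002129e-04]), 'force': array([-0.71707189, -0.73133376,  0.31235826]), 'ft_torque': array([-0.00286361,  0.0652562 ,  0.02942353]), 'finger_force': 0.0, 'grip_width': 0.09102115104180608}
top [[465.7120767    0.         261.68082581]
 [  0.         465.7120767  196.58988222]
 [  0.           0.           1.        ]] 0.04021316646449931 [0.28252151 0.04418629 1.30021227] [-2.12595845  2.10219183 -0.21412882]
side [[362.05411135   0.         257.23464727]
 [  0.         362.05411135 188.48854658]
 [  0.           0.           1.        ]] 0.03506796811933663 [0.16931685 0.81694801 0.92437221] [-0.59132941  2.6824628  -1.10441937]
wrist [[271.34480721   0.         251.60416169]
 [  0.         271.34480721 191.71672788]
 [  0.           0.           1.        ]] 0.021213673827702558 [ 0.29897075 -0.49832799  0.38491509] [ 2.41863778 -1.59567633 -0.2273524 ]
```

View pics/top0.png

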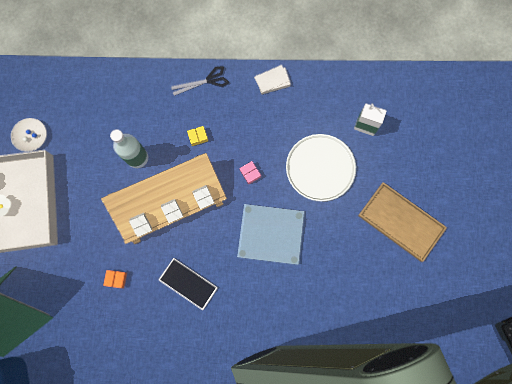

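View pics/side0.png

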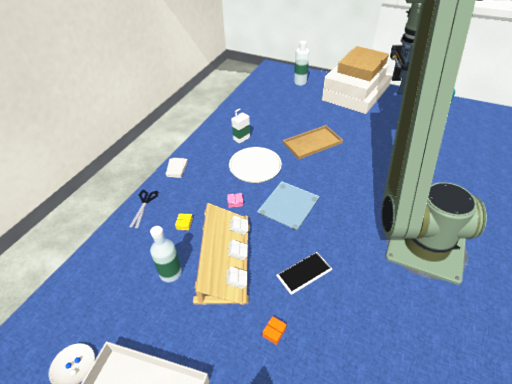

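The top view shows the blocks at about (140,225), (172,211) and (204,197) px. The glass is at (271,235), the dish at (321,168), the tray at (402,222), the phone at (188,284), the carton at (370,120) and the bottle at (130,150). In the side view the blocks are at (238,225), (238,250) and (237,277).

```bash
cat > h.py <<'E'
import numpy as np,cv2
from scipy.spatial.transform import Rotation as R
def ray(c,px):
    K=np.array(c["intrinsics"]);px=np.atleast_2d(np.float64(px))
    s=(px-[K[0,2],K[1,2]])/[K[0,0],K[1,1]]
    u=s.copy()
    for _ in range(20): u=s/(1+c["k1"]*(u**2).sum(1,keepdims=True))
    d=np.c_[u,np.ones(len(u))]
    return np.array(c["position"]),R.from_rotvec(c["attitude"]).apply(d)
def plane(c,px,z):
    o,d=ray(c,px); return o+d*((z-o[2])/d[:,2:3])
def proj(c,P):
    q=R.from_rotvec(c["attitude"]).inv().apply(np.atleast_2d(P)-c["position"])
    u=q[:,:2]/q[:,2:]; u=u*(1+c["k1"]*(u**2).sum(1,keepdims=True))
    K=np.array(c["intrinsics"]); return u*[K[0,0],K[1,1]]+[K[0,2],K[1,2]]
E
python3 - <<'E'
import pickle,cv2
from h import *
d=pickle.load(open("cams0.pkl","rb"))
def crop(n,x,y,w,h,k,o):
    im=cv2.cvtColor(d[n]["image"],cv2.COLOR_RGB2BGR)[y:y+h,x:x+w]
    cv2.imwrite(o,cv2.resize(im,None,fx=k,fy=k,interpolation=cv2.INTER_CUBIC))
crop("top",96,146,136,104,5.5,"pics/ctop.png")
crop("side",185,195,75,115,5,"pics/cside.png")
c=d["top"]
hsv=cv2.cvtColor(c["image"],cv2.COLOR_RGB2HSV)
def seg(m,z,box,name):
    mm=np.zeros(m.shape[:2],np.uint8);x,y,w,h=box;mm[y:y+h,x:x+w]=m[y:y+h,x:x+w]
    mm=cv2.morphologyEx(mm,cv2.MORPH_CLOSE,np.ones((5,5)))
    ct=max(cv2.findContours(mm,cv2.RETR_EXTERNAL,cv2.CHAIN_APPROX_NONE)[0],key=cv2.contourArea)[:,0]
    P=plane(c,ct,z)[:,:2]
    rc=cv2.minAreaRect((P*1000).astype(np.float32));print(name,rc,"circ",cv2.minEnclosingCircle((P*1000).astype(np.float32)))
for p in((271,225),(321,168),(402,222),(188,284),(50,200),(260,290)):print(p,hsv[p[1],p[0]])
g=cv2.inRange(hsv,(90,40,120),(115,140,255));seg(g,.014,(225,190,95,85),"glass")
w=cv2.inRange(hsv,(0,0,150),(180,60,255));seg(w,.014,(275,125,90,85),"dish")
b=cv2.inRange(hsv,(5,60,60),(30,255,255));seg(b,.016,(345,170,110,100),"tray")
E
```

```text
(271, 225) [105  54 199]
(321, 168) [ 30   6 246]
(402, 222) [ 17 115 189]
(188, 284) [120  43  60]
(50, 200) [ 16  27 123]
(260, 290) [110 118 156]
glass ((449.40435791015625, 16.844871520996094), (234.27078247070312, 264.1832275390625), 0.6442988514900208) circ ((439.91107177734375, 17.81818389892578), 167.1554718017578)
dish ((636.8780517578125, -119.71145629882812), (196.80970764160156, 197.81150817871094), 45.33981704711914) circ ((636.2610473632812, -119.84860229492188), 100.360595703125)
tray ((481.6905517578125, -342.8480224609375), (212.21969604492188, 121.27030181884766), 53.3009033203125) circ ((481.21942138671875, -341.9356994628906), 119.35353088378906)
```

View pics/ctop.png

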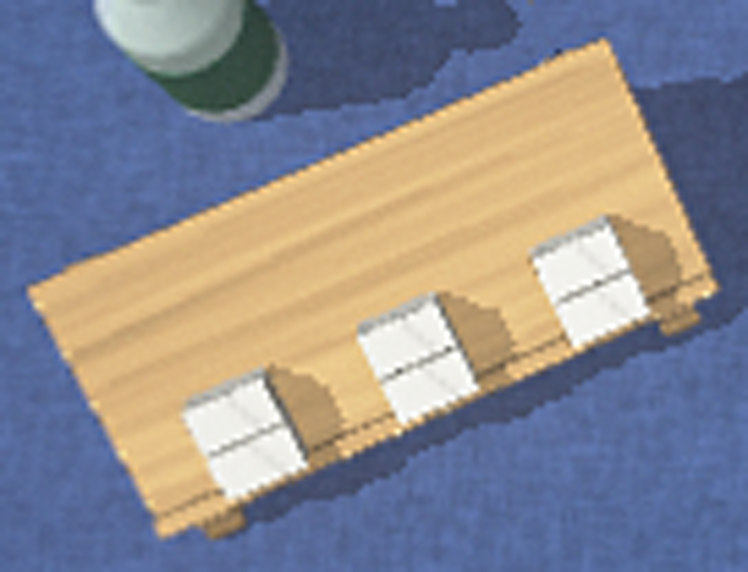

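View pics/cside.png

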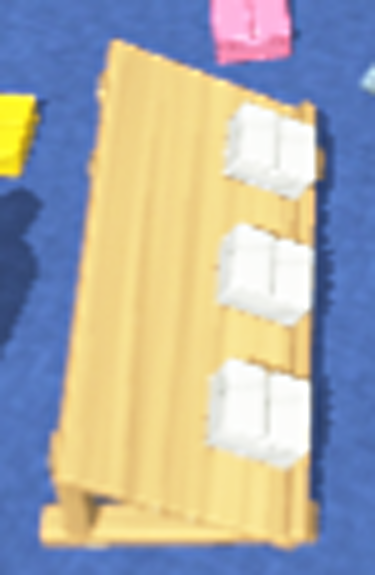

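The crops give the block top corners on the easel clearly. The left block's top face, for example, spans about (190,413) to (308,465) in the crop, with the grey uphill face visible above it. Next I fit the easel pose to those corners.

```bash
cat > fit.py <<'E'
import pickle
from h import *
from scipy.optimize import least_squares
d=pickle.load(open("cams0.pkl","rb"))
t=np.deg2rad(32)
def frame(yaw): return R.from_euler("z",yaw).as_matrix()@np.c_[[np.cos(t),0,np.sin(t)],[0,1,0],[-np.sin(t),0,np.cos(t)]]
T={1:[(190,413),(268,378),(308,465),(230,500)],0:[(362,342),(441,307),(481,390),(403,425)],-1:[(536,262),(613,228),(651,313),(574,348)]}
S={-1:[(243,104),(313,120)],0:[(237,225),(310,240)],1:[(228,362),(309,375)]}
def un(p,k,o): return (np.array(p)+.5)/k-.5+o
cor=np.array([[25,21,24],[25,-21,24],[-25,-21,24],[-25,21,24]])/1000
def res(p,parts=False):
    M=frame(p[3]);o=[]
    for i in(1,0,-1):
        c=p[:3]+M[:,1]*.093*i+cor@M.T
        o.append((proj(d["top"],c)-un(T[i],5.5,[96,146])))
        o.append((proj(d["side"],c[[1,2]])-un(S[i],5,[185,195])))
    return np.vstack(o) if parts else np.vstack(o).ravel()
s=least_squares(res,[.45,.25,.05,.4],loss="soft_l1")
if __name__=="__main__":
    p=s.x;print("mid",p,"yawdeg",np.rad2deg(p[3]));print(res(p,True).round(1).tolist())
    M=frame(p[3]);print("n",M[:,2],"y",M[:,1])
    print("backcorners",plane(d["top"],un([(604,40),(30,290)],5.5,[96,146]),.102))
    g=plane(d["top"],[(247.5,205),(305,211),(299,264),(238,257.5)],.014);print("glass",g.round(3).tolist(),g.mean(0))
    Rt=R.from_rotvec([-3.0757,-.6312,0]);print("tool",Rt.as_matrix().round(3).tolist())
    yw=lambda v:np.rad2deg(np.arctan2(v[1],v[0]))
    print("tool y yaw",yw(Rt.as_matrix()[:,1]),"easel y yaw",yw(M[:,1]))
    c=d["top"];im=c["image"].astype(int);print(im[235,225:320:1,:].tolist()[::3])
    print("wristcam in tool", Rt.inv().apply(np.array(d["wrist"]["position"])-[.2263,-.528,.1928]))
E
python3 fit.py
```

```text
mid [0.5035796  0.29131647 0.04557603 0.4396831 ] yawdeg 25.191986213706123
[[-1.8, 0.8], [-1.1, 0.6], [-0.1, 0.6], [-0.6, 0.7], [-0.2, -0.6], [-0.4, 2.0], [-0.3, -0.7], [0.0, -0.8], [0.5, -0.0], [0.3, 0.0], [-0.3, -0.8], [0.1, 1.5], [0.4, -0.4], [0.8, -0.5], [1.2, -0.0], [1.0, -0.1], [0.1, -1.0], [0.1, 1.3]]
n [-0.47951684 -0.22556158  0.8480481 ] y [-0.42565273  0.9048866   0.        ]
backcorners [[0.64683132 0.19878012 0.102     ]
 [0.51974293 0.46642177 0.102     ]]
glass [[0.523, 0.087, 0.014], [0.507, -0.075, 0.014], [0.36, -0.057, 0.014], [0.376, 0.11, 0.014]] [0.44147305 0.0162266  0.014     ]
tool [[0.919, 0.394, -0.0], [0.394, -0.919, 0.002], [0.0, -0.002, -1.0]]
tool y yaw -66.80536380166758 easel y yaw 115.19198621370613
[[90, 113, 166], [87, 110, 161], [88, 111, 161], [84, 106, 152], [86, 110, 160], [167, 192, 218], [154, 179, 196], [151, 175, 190], [152, 177, 194], [156, 179, 196], [153, 177, 195], [157, 180, 198], [156, 179, 196], [156, 180, 197], [154, 177, 194], [160, 184, 201], [154, 179, 196], [156, 181, 196], [160, 184, 203], [158, 183, 200], [152, 174, 192], [154, 177, 192], [155, 179, 196], [158, 183, 200], [155, 180, 198], [159, 182, 199], [61, 75, 108], [86, 109, 162], [84, 104, 151], [89, 113, 164], [87, 108, 157], [84, 103, 151]]
wristcam in tool [ 0.07855266  0.00101075 -0.19208886]
```

Request:
step_arm([
  [[0,0,2],[0.022,0.055,0],1],
  [[0,0,0],[0.022,0.055,0],1],
  [[0,0,0],[0.022,0.055,0],1],
  [[0,0,0],[0.022,0.055,0],1],
  [[3.4,-7.24,0],[0.022,0.055,0],1],
  [[3.4,-7.24,0],[0.022,0.055,0],1],
  [[3.4,-7.24,0],[0.022,0.055,0],1],
  [[3.4,-7.24,0],[0.022,0.055,0],1],
  [[0,0,0],[0.022,0.055,0],1],
  [[0,0,0],[0.022,0.055,0],1],
])

```text
clock: 1.4
position: [0.4465, 0.0222, 0.1938]
eef_rot: [-2.841, -0.63, -0.816]
force: [0.4, -1.6, -0.4]
grip_width: 0.0911
finger_force: 0.0
```

Request:
step_arm([
  [[0,0,0],[0.022,0.055,-0.022],1],
  [[0,0,0],[0.022,0.055,-0.022],1],
  [[0,0,0],[0.02,0.055,-0.022],1],
  [[0,0,0],[0,0,-0.022],1],
  [[0,0,0],[0,0,0],1],
])

```text
clock: 2.02
position: [0.508, 0.1859, 0.1038]
eef_rot: [-2.841, -0.637, -0.806]
force: [-0.2, -0.1, 0.9]
grip_width: 0.0911
finger_force: 0.0
```

```bash
cat > go.py <<'E'
from fit import *
M=frame(s.x[3]);mid=s.x[:3]
Rg=np.c_[np.cross(-M[:,1],-M[:,2]),-M[:,1],-M[:,2]]
def deck(p,i): return (np.array(p)-(mid+M[:,1]*.093*i))@M   # x,y,n
def turn_to(cur,Rt): return np.rad2deg((R.from_matrix(Rt)*R.from_rotvec(cur).inv()).as_rotvec())
E
python3 - <<'E'
from bench import r
from go import *
st=r.observe();print("deck",deck(st["position"],-1),"turn",turn_to(st["eef_rot"],Rg),st["joint_positions"])
c=r.read_camera("wrist");im=cv2.cvtColor(c["image"],cv2.COLOR_RGB2BGR)
cen=mid-M[:,1]*.093
for k in(cor,):
    for i in(-1,0):
        q=proj(c,mid+M[:,1]*.093*i+k@M.T);cv2.polylines(im,[np.int32(q)],True,(0,0,255),1)
cv2.imwrite("pics/w1.png",im);pickle.dump(c,open("w1.pkl","wb"))
E
```

```text
deck [-0.00375062 -0.00427843  0.07103113] turn [ 0.08270993 -0.29935974 -0.10005539] [0.26996875 0.1449535  2.23505624 0.40212852 0.23311926 1.03264213]
```

View pics/w1.png

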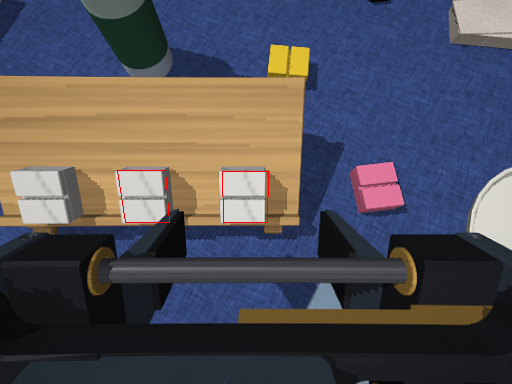

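The wrist view confirms the fit: the overlaid block outlines land within about 2 px at (244,196) and (144,196). Descending along the deck normal, then closing.

Request:
step_arm([
  [[0,0,0],[0.011,0.0068,-0.018],1],
  [[0,0,0],[0.011,0.0068,-0.018],1],
  [[0,0,0],[0.011,0.0068,-0.018],1],
  [[0,0,0],[0,0,0],1],
  [[0,0,0],[0,0,0],0],
  [[0,0,0],[0,0,0],0],
  [[0,0,0],[0,0,0],0],
  [[0,0,0],[0,0,0],0],
  [[0,0,0],[0,0,0],0],
])

```text
clock: 3.2
position: [0.5428, 0.2058, 0.0523]
eef_rot: [-2.84, -0.635, -0.814]
force: [-0.9, 0.9, -0.8]
grip_width: 0.0443
finger_force: 0.3
```

Request:
step_arm([
  [[0,0,0],[0,0,0],0],
  [[0,0,0],[0,0,0],0],
  [[0,0,0],[-0.007,-0.003,0.012],0],
  [[0,0,0],[-0.014,-0.006,0.024],0],
  [[0,0,0],[-0.016,-0.0075,0.028],0],
  [[-3.4,7.24,0],[-0.017,-0.035,0],0],
  [[-3.4,7.24,0],[-0.017,-0.035,0],0],
  [[-3.4,7.24,0],[-0.017,-0.035,-0.02],0],
  [[-3.4,7.24,0],[-0.014,-0.033,-0.03],0],
  [[0,0,0],[0,0,-0.02],0],
])

```text
clock: 4.45
position: [0.4422, 0.0501, 0.0452]
eef_rot: [3.066, 0.683, -0.001]
force: [-0.9, 0.0, -0.1]
grip_width: 0.0002
finger_force: 0.0
```

```bash
cat > st.py <<'E'
from bench import r
from go import *
st=r.observe();Rt=R.from_rotvec(st["eef_rot"]).as_matrix()
y=M[:,1];Rv=np.c_[np.cross(-y,[0,0,-1]),-y,[0,0,-1]]
print(st["clock"],"p",st["position"].round(4),"turn to vertical",turn_to(st["eef_rot"],Rv).round(2),"F",st["force"].round(2),"w",st["grip_width"].round(4),st["finger_force"],"q",st["joint_positions"].round(2))
E
python3 st.py
```

```text
Traceback (most recent call last):
  File "st.py", line 5, in <module>
    print(st["clock"],"p",st["position"].round(4),"turn to vertical",turn_to(st["eef_rot"],Rv).round(2),"F",st["force"].round(2),"w",st["grip_width"].round(4),st["finger_force"],"q",st["joint_positions"].round(2))
                                                                                                                                     ^^^^^^^^^^^^^^^^^^^^^^
AttributeError: 'float' object has no attribute 'round'
```

```bash
sed -i 's/st\["grip_width"\].round(4)/round(float(st["grip_width"]),4)/' st.py; python3 st.py; python3 - <<'E'
from bench import r
from go import *
c=r.read_camera("top");t=cv2.cvtColor(c["image"],cv2.COLOR_RGB2BGR)[140:270,90:320]
w=r.read_camera("side");w=cv2.cvtColor(w["image"],cv2.COLOR_RGB2BGR)[180:320,180:330]
t=cv2.resize(t,None,fx=3,fy=3,interpolation=2);w=cv2.resize(w,None,fx=2.0,fy=2.0,interpolation=2)
o=np.zeros((392+208,800,3),np.uint8);o[:390,:690]=t;o2=w[:208,:300];o[392:,:300]=o2
cv2.imwrite("pics/t2.png",o)
E
```

```text
4.45 p [0.4422 0.0501 0.0452] turn to vertical [ 0.05 -0.02  0.08] F [-0.85  0.01 -0.06] w 0.0002 0.0 q [ 0.09  0.28  2.06 -0.    0.8   1.22]
```

View pics/t2.png

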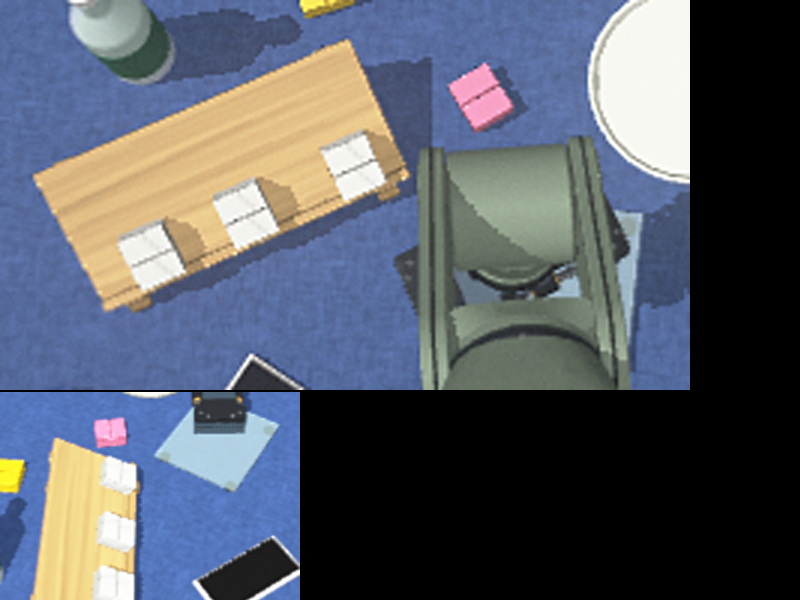

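The right block is still on the easel at about (352,166) in this picture. It has shifted sideways and the grip was lost, so I measure the shift by segmentation.

```bash
cat > seg.py <<'E'
from go import *
def blocks(c):
    h=cv2.cvtColor(c["image"],cv2.COLOR_RGB2HSV);m=cv2.inRange(h,(0,0,200),(180,28,255))
    b=np.zeros_like(m);b[185:250,100:232]=m[185:250,100:232]
    b=cv2.morphologyEx(b,cv2.MORPH_CLOSE,np.ones((3,3)))
    o=[]
    for k in cv2.findContours(b,cv2.RETR_EXTERNAL,cv2.CHAIN_APPROX_NONE)[0]:
        if cv2.contourArea(k)>80:
            # top-plane intersection (plane 24 mm above deck) -> deck coords rel. to middle block
            og,dr=ray(c,k[:,0]);n=M[:,2];P=og+dr*(((mid+.024*n-og)@n)/(dr@n))[:,None]
            q=((P-mid)@M)[:,:2]*1000;rc=cv2.minAreaRect(q.astype(np.float32))
            o.append([np.round(rc[0],1).tolist(),np.round(rc[1],1).tolist(),round(rc[2],1)])
    return sorted(o,key=lambda v:v[0][1])
E
python3 - <<'E'
from bench import r
from seg import *
for v in blocks(d["top"]):print(v)
for v in blocks(r.read_camera("top")):print(v)
E
```

```text
[[2.2, -90.0], [50.5, 39.8], 1.3]
[[4.2, 1.4], [39.9, 54.0], 89.8]
[[2.2, 92.5], [50.2, 41.1], 0.0]
[[2.6, -103.6], [40.2, 51.2], 89.5]
[[4.2, 1.4], [39.9, 54.0], 89.8]
[[2.2, 92.5], [50.2, 41.1], 0.0]
```

Request:
step_arm([
  [[0,0,0],[0,0,0.03],0.75],
  [[3.4,-7.24,0],[0.0194,0.0333,0.01],0.75],
  [[3.4,-7.24,0],[0.0194,0.0333,0.01],0.75],
  [[3.4,-7.24,0],[0.0194,0.0333,0.004],0.75],
  [[3.4,-7.24,0],[0.0194,0.0333,0],0.75],
  [[0,0,0],[0,0,0],0.75],
  [[0,0,0],[0,0,0],0.75],
  [[0,0,0],[0,0,0],0.75],
])

```text
clock: 5.6
position: [0.5196, 0.1842, 0.1013]
eef_rot: [-2.839, -0.634, -0.817]
force: [-0.5, -0.4, -0.0]
grip_width: 0.0683
finger_force: 0.0
```

```bash
cat > st2.py <<'E'
from bench import r
from seg import *
st=r.observe();print("deck",(deck(st["position"],0)*1000).round(1),"turn",turn_to(st["eef_rot"],Rg).round(2),"w",st["grip_width"])
E
python3 st2.py
```

```text
deck [   3.1 -103.8   63.7] turn [0.01 0.09 0.01] w 0.06831671608865492
```

Request:
step_arm([
  [[0,0,0],[0.012,0.006,-0.021],0.75],
  [[0,0,0],[0.012,0.005,-0.021],0.75],
  [[0,0,0],[0.005,0.0025,-0.009],0.75],
  [[0,0,0],[0,0,0],0.4],
  [[0,0,0],[0,0,0],0.0],
  [[0,0,0],[0,0,0],0],
  [[0,0,0],[0,0,0],0],
  [[0,0,0],[0,0,0],0],
  [[0,0,0],[0,0,0],0],
  [[0,0,0],[0,0,0],0],
])

```text
clock: 6.85
position: [0.5478, 0.1978, 0.0499]
eef_rot: [-2.839, -0.635, -0.816]
force: [-3.1, -0.5, 6.0]
grip_width: 0.0411
finger_force: 30.0
```

```bash
python3 st2.py
```

```text
deck [   2.5 -103.4    3.5] turn [0.01 0.08 0.01] w 0.041063584675070146
```

Request:
step_arm([
  [[0,0,0],[-0.005,-0.002,0.009],0],
  [[0,0,0],[-0.01,-0.0045,0.017],0],
  [[0,0,0],[-0.014,-0.0065,0.025],0],
  [[0,0,0],[0,0,0],0],
])

```text
clock: 7.35
position: [0.5184, 0.1848, 0.1012]
eef_rot: [-2.839, -0.636, -0.817]
force: [0.5, -1.0, -1.6]
grip_width: 0.0413
finger_force: 30.0
```

Request:
step_arm([
  [[-3.4,7.24,0],[-0.0195,-0.034,0],0],
  [[-3.4,7.24,0],[-0.0195,-0.034,-0.01],0],
  [[-3.4,7.24,0],[-0.0195,-0.034,-0.015],0],
  [[-3.4,7.24,0],[-0.0195,-0.034,-0.02],0],
  [[0,0,0],[0,0,-0.022],0],
  [[0,0,0],[0,0,-0.006],0],
  [[0,0,0],[0,0,0],0],
  [[0,0,0],[0,0,0],0],
])

```text
clock: 8.35
position: [0.441, 0.0492, 0.0276]
eef_rot: [-3.066, -0.686, -0.002]
force: [0.1, -0.0, -2.1]
grip_width: 0.0415
finger_force: 30.0
```

```bash
python3 st.py
```

```text
8.35 p [0.441  0.0492 0.0276] turn to vertical [-0.03  0.07 -0.03] F [ 0.1  -0.05 -2.08] w 0.0415 29.99806433916092 q [0.08 0.3  2.09 0.   0.75 1.22]
```

Request:
step_arm([
  [[0,0,0],[0,0,-0.005],0],
  [[0,0,0],[0,0,-0.003],0],
  [[0,0,0],[0,0,0],0],
])

```text
clock: 8.72
position: [0.4403, 0.0489, 0.019]
eef_rot: [3.066, 0.685, -0.001]
force: [0.2, 0.2, -2.2]
grip_width: 0.0413
finger_force: 30.0
```

Request:
step_arm([
  [[0,0,0],[0,0,-0.001],0],
  [[0,0,0],[0,0,0],0],
])

```text
clock: 8.98
position: [0.4406, 0.0488, 0.0182]
eef_rot: [3.066, 0.685, 0.0]
force: [0.3, -0.8, -1.1]
grip_width: 0.0414
finger_force: 30.0
```

Request:
step_arm([
  [[0,0,0],[0,0,-0.001],0],
  [[0,0,0],[0,0,0],0],
])

```text
clock: 9.22
position: [0.4405, 0.0488, 0.0171]
eef_rot: [3.066, 0.685, -0.0]
force: [0.4, -0.3, -2.4]
grip_width: 0.0419
finger_force: 30.0
```

Request:
step_arm([
  [[0,0,0],[0,0,-0.001],0],
  [[0,0,0],[0,0,0],0],
])

```text
clock: 9.48
position: [0.4414, 0.0489, 0.0168]
eef_rot: [3.066, 0.685, 0.003]
force: [0.5, 0.6, 4.5]
grip_width: 0.0412
finger_force: 30.0
```

Request:
step_arm([
  [[0,0,0],[0,0,-0.0007],0],
  [[0,0,0],[0,0,0],0],
])

```text
clock: 9.72
position: [0.4419, 0.0489, 0.0168]
eef_rot: [3.065, 0.685, 0.005]
force: [-0.8, 0.8, 10.4]
grip_width: 0.0412
finger_force: 30.0
```

Request:
step_arm([
  [[0,0,0],[0,-0.006,0],0],
  [[0,0,0],[0,-0.006,0],0],
  [[0,0,0],[0,-0.006,0],0],
])

```text
clock: 10.1
position: [0.4425, 0.031, 0.0168]
eef_rot: [3.066, 0.685, 0.007]
force: [0.5, 1.2, 9.9]
grip_width: 0.0414
finger_force: 30.0
```

Request:
step_arm([
  [[0,0,0],[0,-0.006,0],0],
  [[0,0,0],[0,-0.006,0],0],
])

```text
clock: 10.35
position: [0.4426, 0.0189, 0.0168]
eef_rot: [3.066, 0.685, 0.007]
force: [-0.6, 1.9, 9.6]
grip_width: 0.0413
finger_force: 30.0
```

Request:
step_arm([
  [[0,0,0],[0,-0.006,0],0],
  [[0,0,0],[0,-0.006,0],0],
])

```text
clock: 10.6
position: [0.4425, 0.0069, 0.0168]
eef_rot: [3.065, 0.685, 0.007]
force: [1.2, 1.1, 9.1]
grip_width: 0.0414
finger_force: 30.0
```

Sideways force is about 1.4 N under an 11.5 N press (the reading was −2 N before contact), a ratio of about 0.12, so this block is polished and goes to the dish.

Request:
step_arm([
  [[0,0,0],[0,0,0.02],0],
  [[0,0,0],[0.012,-0.012,0.025],0],
  [[0,0,0],[0.033,-0.0345,0],0],
  [[0,0,0],[0.0335,-0.0345,0],0],
  [[0,0,0],[0.0335,-0.0345,0],0],
  [[0,0,0],[0.0335,-0.0345,0],0],
  [[0,0,0],[0,0,-0.025],0],
  [[0,0,0],[0,0,-0.017],0],
  [[0,0,0],[0,0,0],0],
])

```text
clock: 11.72
position: [0.5841, -0.1424, 0.0165]
eef_rot: [-3.064, -0.685, 0.007]
force: [0.2, 0.9, -1.1]
grip_width: 0.041
finger_force: 30.0
```

```bash
python3 st.py; python3 -c "
from go import *
print(plane(d['top'],[(356,132),(381,138),(366,133)],0), plane(d['top'],[(365,105),(385,112),(360,118),(380,126)],.15))"
```

```text
11.725 p [ 0.5841 -0.1424  0.0165] turn to vertical [-0.07 -0.27 -0.02] F [ 0.2   0.94 -1.13] w 0.041 29.998106360435486 q [-0.26  0.52  1.73 -0.    0.9   0.87]
[[ 0.74616317 -0.22678007  0.        ]
 [ 0.72841879 -0.29890903  0.        ]
 [ 0.74334934 -0.25583773  0.        ]] [[ 0.76706375 -0.22099811  0.15      ]
 [ 0.74806398 -0.2723487   0.15      ]
 [ 0.73103275 -0.2069394   0.15      ]
 [ 0.70954086 -0.25797096  0.15      ]]
```

Request:
step_arm([
  [[0,0,0],[0.003,0,-0.004],0],
  [[0,0,0],[0,0,-0.0035],0],
  [[0,0,0],[0,0,0],0],
])

```text
clock: 12.1
position: [0.5891, -0.143, 0.0112]
eef_rot: [3.066, 0.686, 0.0]
force: [0.2, -0.3, -1.5]
grip_width: 0.0413
finger_force: 30.0
```

Request:
step_arm([
  [[0,0,0],[0,0,-0.001],0],
  [[0,0,0],[0,0,0],0],
])

```text
clock: 12.35
position: [0.5891, -0.1432, 0.0101]
eef_rot: [3.066, 0.685, 0.0]
force: [-0.4, -0.2, -1.8]
grip_width: 0.0417
finger_force: 30.0
```

Request:
step_arm([
  [[0,0,0],[0,0,-0.0013],0],
  [[0,0,0],[0,0,0],0],
])

```text
clock: 12.6
position: [0.589, -0.1432, 0.0086]
eef_rot: [3.066, 0.685, -0.0]
force: [-0.2, -0.1, -1.7]
grip_width: 0.0411
finger_force: 30.0
```

Request:
step_arm([
  [[0,0,0],[0,0,-0.001],0],
  [[0,0,0],[0,0,0],0],
])

```text
clock: 12.85
position: [0.5892, -0.1432, 0.0079]
eef_rot: [3.066, 0.685, 0.0]
force: [-0.2, -0.4, 0.2]
grip_width: 0.0416
finger_force: 30.0
```

Request:
step_arm([
  [[0,0,0],[0,0,0],0.6],
  [[0,0,0],[0,0,0],0.6],
  [[0,0,0],[0,0,0],0.6],
  [[0,0,0],[0,0,0.02],0.6],
  [[0,0,0],[0,0,0.042],0.6],
  [[0,0,0],[-0.0143,0.0526,0.01],0.75],
  [[0,0,0],[-0.0143,0.0526,0.01],0.75],
  [[0,0,0],[-0.0143,0.0526,0.01],0.75],
  [[0,0,0],[-0.0143,0.0526,0],0.75],
  [[3.4,-7.24,0],[-0.0143,0.0526,0],0.75],
])

```text
clock: 14.1
position: [0.5198, 0.1227, 0.1002]
eef_rot: [-3.027, -0.678, -0.222]
force: [0.3, -0.7, 0.7]
grip_width: 0.0686
finger_force: 0.0
```

Request:
step_arm([
  [[3.4,-7.24,0],[-0.0143,0.0526,0],0.75],
  [[3.4,-7.24,0],[-0.0143,0.0526,0],0.75],
  [[3.4,-7.24,0],[-0.0143,0.0526,0],0.75],
  [[0,0,0],[0,0,0],0.75],
  [[0,0,0],[0,0,0],0.75],
])

```text
clock: 14.72
position: [0.4841, 0.2529, 0.099]
eef_rot: [-2.889, -0.635, -0.751]
force: [0.4, 0.2, -1.0]
grip_width: 0.0687
finger_force: 0.0
```

```bash
python3 st2.py;  python3 - <<'E'
from bench import r
from seg import *
c=r.read_camera("top")
m=cv2.cvtColor(c["image"],cv2.COLOR_RGB2BGR)[105:275,265:455]
cv2.imwrite("pics/t3.png",cv2.resize(m,None,fx=3,fy=3,interpolation=2))
E
```

```text
deck [ -0.6 -26.5  63.3] turn [ 2.19 -2.37  0.67] w 0.06865370114969495
```

View pics/t3.png

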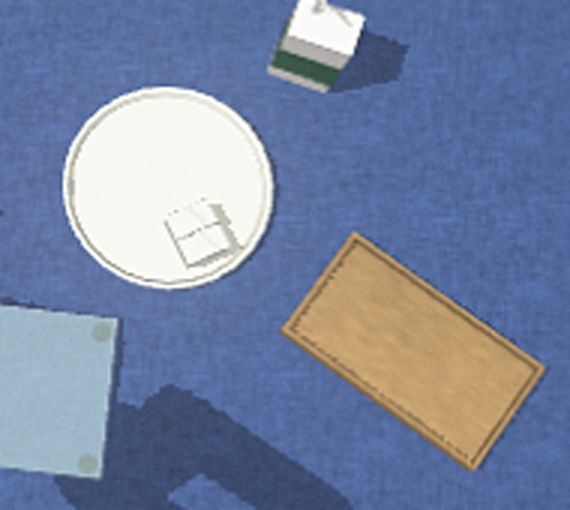

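The first block lies flat in the dish at about (200,233) in the crop, clear of the wall. A row of the move was cut short, so I correct the pose, then descend on the middle block.

Request:
step_arm([
  [[2.19,-2.37,0.67],[-0.0093,0.0249,0.0014],0.75],
  [[0,0,0],[0,0,0],0.75],
])

```text
clock: 15.02
position: [0.4743, 0.277, 0.0996]
eef_rot: [-2.841, -0.635, -0.812]
force: [0.3, -0.3, -0.2]
grip_width: 0.0687
finger_force: 0.0
```

```bash
python3 st2.py
```

```text
deck [ 1.  -0.5 63. ] turn [ 0.09 -0.08  0.02] w 0.06874323256869795
```

Request:
step_arm([
  [[0,0,0],[0.012,0.0056,-0.0212],0.75],
  [[0,0,0],[0.012,0.0056,-0.0212],0.75],
  [[0,0,0],[0.0048,0.0023,-0.0085],0.75],
  [[0,0,0],[0,0,0],0.4],
  [[0,0,0],[0,0,0],0.0],
  [[0,0,0],[0,0,0],0],
  [[0,0,0],[0,0,0],0],
  [[0,0,0],[0,0,0],0],
  [[0,0,0],[0,0,0],0],
])

```text
clock: 16.15
position: [0.5033, 0.2912, 0.0497]
eef_rot: [-2.839, -0.634, -0.815]
force: [-1.5, -2.7, 6.5]
grip_width: 0.0413
finger_force: 30.0
```

Request:
step_arm([
  [[0,0,0],[-0.005,-0.002,0.009],0],
  [[0,0,0],[-0.01,-0.0045,0.017],0],
  [[0,0,0],[-0.014,-0.0065,0.025],0],
  [[0,0,0],[-0.004,-0.0456,0],0],
  [[-3.4,7.24,0],[-0.0075,-0.0456,0],0],
  [[-3.4,7.24,0],[-0.0075,-0.0456,0],0],
  [[-3.4,7.24,0],[-0.0075,-0.0456,-0.01],0],
  [[-3.4,7.24,0],[-0.0075,-0.0456,-0.02],0],
  [[0,0,0],[0,0,-0.025],0],
  [[0,0,0],[0,0,0],0],
])

```text
clock: 17.4
position: [0.4389, 0.0622, 0.0427]
eef_rot: [-3.065, -0.684, 0.014]
force: [-0.3, 0.3, -0.1]
grip_width: 0.0413
finger_force: 30.0
```

```bash
python3 st.py
```

```text
17.4 p [0.4389 0.0622 0.0427] turn to vertical [ 0.02 -0.5   0.05] F [-0.26  0.28 -0.1 ] w 0.0413 29.9976047873497 q [0.11 0.28 2.06 0.   0.8  1.25]
```

Request:
step_arm([
  [[0,-0.5,0],[0,-0.012,-0.015],0],
  [[0,0,0],[0,0,-0.007],0],
  [[0,0,0],[0,0,-0.002],0],
  [[0,0,0],[0,0,0],0],
])

```text
clock: 17.9
position: [0.4413, 0.051, 0.021]
eef_rot: [3.065, 0.685, 0.01]
force: [-0.2, -0.1, -1.2]
grip_width: 0.0412
finger_force: 30.0
```

Request:
step_arm([
  [[0,0,0],[0,0,-0.001],0],
  [[0,0,0],[0,0,0],0],
])

```text
clock: 18.15
position: [0.4411, 0.0508, 0.0198]
eef_rot: [3.065, 0.685, 0.009]
force: [1.0, 0.0, -2.0]
grip_width: 0.0412
finger_force: 30.0
```

Request:
step_arm([
  [[0,0,0],[0,0,-0.001],0],
  [[0,0,0],[0,0,0],0],
])

```text
clock: 18.4
position: [0.4409, 0.0506, 0.0186]
eef_rot: [3.065, 0.685, 0.009]
force: [0.3, 0.3, -0.8]
grip_width: 0.0413
finger_force: 30.0
```

Request:
step_arm([
  [[0,0,0],[0,0,-0.0015],0],
  [[0,0,0],[0,0,0],0],
])

```text
clock: 18.65
position: [0.4408, 0.0506, 0.017]
eef_rot: [3.065, 0.685, 0.008]
force: [-0.4, -0.1, -1.4]
grip_width: 0.0414
finger_force: 30.0
```

Request:
step_arm([
  [[0,0,0],[0,0,-0.001],0],
  [[0,0,0],[0,0,0],0],
])

```text
clock: 18.9
position: [0.4416, 0.0507, 0.0167]
eef_rot: [3.065, 0.684, 0.011]
force: [-0.3, 0.6, 3.3]
grip_width: 0.041
finger_force: 30.0
```

Request:
step_arm([
  [[0,0,0],[0,0,-0.0008],0],
  [[0,0,0],[0,-0.006,0],0],
  [[0,0,0],[0,-0.006,0],0],
  [[0,0,0],[0,-0.006,0],0],
])

```text
clock: 19.4
position: [0.443, 0.0327, 0.0167]
eef_rot: [3.064, 0.684, 0.016]
force: [-0.5, 1.0, 9.4]
grip_width: 0.0418
finger_force: 30.0
```

Request:
step_arm([
  [[0,0,0],[0,-0.006,0],0],
  [[0,0,0],[0,-0.006,0],0],
])

```text
clock: 19.65
position: [0.443, 0.0207, 0.0167]
eef_rot: [3.064, 0.684, 0.015]
force: [0.1, 1.4, 9.1]
grip_width: 0.0414
finger_force: 30.0
```

Request:
step_arm([
  [[0,0,0],[0,-0.006,0],0],
  [[0,0,0],[0,-0.006,0],0],
])

```text
clock: 19.9
position: [0.4429, 0.0086, 0.0167]
eef_rot: [3.064, 0.684, 0.015]
force: [-0.5, 1.2, 9.0]
grip_width: 0.0416
finger_force: 30.0
```

Ratio is about 0.11 again, so the middle block is polished too and goes to the dish beside the first.

Request:
step_arm([
  [[0,0,0],[0,0,0.02],0],
  [[0,0,0],[0.01,-0.007,0.025],0],
  [[0,0,0],[0.037,-0.0244,0],0],
  [[0,0,0],[0.037,-0.0244,0],0],
  [[0,0,0],[0.037,-0.0244,0],0],
  [[0,0,0],[0.037,-0.0244,0],0],
  [[0,0,0],[0.037,-0.0244,0],0],
  [[0,0,0],[0,0,-0.01],0],
  [[0,0,0],[0,0,0],0],
])

```text
clock: 21.02
position: [0.6339, -0.1199, 0.0484]
eef_rot: [-3.065, -0.684, -0.002]
force: [0.2, 0.9, -0.4]
grip_width: 0.041
finger_force: 30.0
```

```bash
python3 st.py
```

```text
21.025 p [ 0.6339 -0.1199  0.0484] turn to vertical [-0.07  0.05  0.02] F [ 0.17  0.87 -0.42] w 0.041 29.99700039625168 q [-0.21  0.54  1.59  0.    1.01  0.93]
```

Request:
step_arm([
  [[0,0,0],[0.004,0,0],0],
  [[0,0,0],[0,0,0],0],
  [[0,0,0],[0,0,-0.02],0],
  [[0,0,0],[0,0,-0.012],0],
  [[0,0,0],[0,0,-0.005],0],
  [[0,0,0],[0,0,-0.001],0],
  [[0,0,0],[0,0,0],0],
])

```text
clock: 21.9
position: [0.6404, -0.1205, 0.0128]
eef_rot: [3.064, 0.684, 0.01]
force: [0.6, -0.2, -0.9]
grip_width: 0.0415
finger_force: 30.0
```

Request:
step_arm([
  [[0,0,0],[0,0,-0.001],0],
  [[0,0,0],[0,0,0],0],
])

```text
clock: 22.15
position: [0.6401, -0.1205, 0.0115]
eef_rot: [3.065, 0.685, 0.009]
force: [0.8, 0.9, -1.8]
grip_width: 0.0413
finger_force: 30.0
```

Request:
step_arm([
  [[0,0,0],[0,0,-0.002],0],
  [[0,0,0],[0,0,-0.001],0],
  [[0,0,0],[0,0,0],0],
])

```text
clock: 22.52
position: [0.6399, -0.1204, 0.0081]
eef_rot: [3.065, 0.685, 0.008]
force: [0.1, 2.0, -1.4]
grip_width: 0.0415
finger_force: 30.0
```

Request:
step_arm([
  [[0,0,0],[0,0,-0.001],0],
  [[0,0,0],[0,0,0],0],
])

```text
clock: 22.78
position: [0.6402, -0.1204, 0.0078]
eef_rot: [3.064, 0.685, 0.01]
force: [-1.3, -0.0, 3.2]
grip_width: 0.0413
finger_force: 30.0
```

Request:
step_arm([
  [[0,0,0],[0,0,0],0.6],
  [[0,0,0],[0,0,0],0.6],
  [[0,0,0],[0,0,0],0.6],
  [[0,0,0],[0,0,0.02],0.6],
  [[0,0,0],[0,0,0.042],0.6],
  [[0,0,0],[-0.0204,0.0481,0.01],0.75],
  [[0,0,0],[-0.0204,0.0481,0.01],0.75],
  [[0,0,0],[-0.0204,0.0481,0.01],0.75],
  [[0,0,0],[-0.0204,0.0481,0],0.75],
  [[2.72,-5.79,0],[-0.0204,0.0481,0],0.75],
])

```text
clock: 24.02
position: [0.5395, 0.1226, 0.0997]
eef_rot: [-3.037, -0.679, -0.187]
force: [-0.2, 1.6, -0.8]
grip_width: 0.0687
finger_force: 0.0
```

Request:
step_arm([
  [[2.72,-5.79,0],[-0.0204,0.0481,0],0.75],
  [[2.72,-5.79,0],[-0.0204,0.0481,0],0.75],
  [[2.72,-5.79,0],[-0.0204,0.0481,0],0.75],
  [[2.72,-5.79,0],[-0.0204,0.0481,0],0.75],
  [[0,0,0],[-0.0204,0.0481,0],0.75],
  [[0,0,0],[0,0,0],0.75],
])

```text
clock: 24.78
position: [0.4488, 0.3335, 0.0989]
eef_rot: [-2.888, -0.642, -0.752]
force: [0.5, -0.1, -0.3]
grip_width: 0.0683
finger_force: 0.0
```

```bash
python3 st2.py;  python3 - <<'E'
from bench import r
from seg import *
c=r.read_camera("top")
m=cv2.cvtColor(c["image"],cv2.COLOR_RGB2BGR)[105:275,265:455]
cv2.imwrite("pics/t4.png",cv2.resize(m,None,fx=3,fy=3,interpolation=2))
E
```

```text
deck [ 1.5 61.4 62. ] turn [ 2.29 -2.31  0.43] w 0.06830497219159878
```

View pics/t4.png

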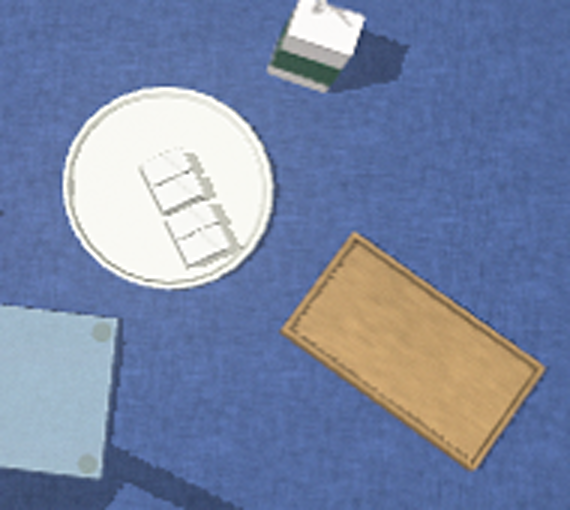

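Both blocks lie side by side in the dish, at (175,180) and (200,233) in the crop. Now the third block.

Request:
step_arm([
  [[2.29,-2.31,0.43],[-0.0131,0.0279,0.001],0.75],
  [[0,0,0],[0,0,0],0.75],
])

```text
clock: 25.08
position: [0.4364, 0.357, 0.0988]
eef_rot: [-2.846, -0.629, -0.811]
force: [-0.3, -0.7, -0.3]
grip_width: 0.0687
finger_force: 0.0
```

```bash
python3 st2.py
```

```text
deck [ 0.3 88.  62.5] turn [ 0.17 -0.14  0.3 ] w 0.06870005155544816
```

Request:
step_arm([
  [[0.17,-0.14,0.3],[0.0114,0.0099,-0.0204],0.75],
  [[0,0,0],[0.012,0.0056,-0.0212],0.75],
  [[0,0,0],[0.0048,0.0023,-0.0085],0.75],
  [[0,0,0],[0,0,0],0.4],
  [[0,0,0],[0,0,0],0.0],
  [[0,0,0],[0,0,0],0],
  [[0,0,0],[0,0,0],0],
  [[0,0,0],[0,0,0],0],
  [[0,0,0],[0,0,0],0],
])

```text
clock: 26.2
position: [0.4701, 0.3738, 0.0585]
eef_rot: [-2.838, -0.641, -0.785]
force: [-0.7, 1.0, -0.2]
grip_width: 0.0114
finger_force: 0.0
```

```bash
python3 st2.py
```

```text
deck [10.9 88.9  8.4] turn [-0.09 -1.09 -0.43] w 0.011378186474663932
```

```bash
python3 st.py;  python3 - <<'E'
from bench import r
from seg import *
c=r.read_camera("wrist");w=cv2.cvtColor(c["image"],cv2.COLOR_RGB2BGR)[:,60:440]
s2=r.read_camera("side");t=cv2.cvtColor(s2["image"],cv2.COLOR_RGB2BGR)[190:320,180:300]
w=cv2.resize(w,(400,404));t=cv2.resize(t,(373,404),interpolation=2)
cv2.imwrite("pics/w5.png",np.hstack([w,t]))
E
```

```text
26.2 p [0.4701 0.3738 0.0585] turn to vertical [-13.81  27.82  -0.27] F [-0.68  1.02 -0.15] w 0.0114 0.0 q [ 0.73  0.31  2.15 -0.74  0.21  2.56]
```

View pics/w5.png

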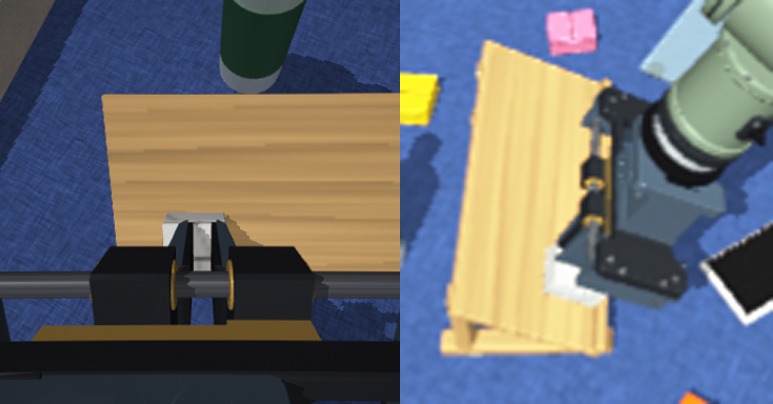

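The wrist view shows the fingers almost shut over the third block. Joint 6 is at its limit, so the pose was never reached. I compare the expected block outline and TCP with this picture.

```bash
python3 - <<'E'
from bench import r
from go import *
c=r.read_camera("wrist");st=r.observe()
f=lambda P:((proj(c,P)-[60,0])*[400/380,404/384]).round(0).tolist()
b=mid+M[:,1]*.0925
print("top",f(b+cor@M.T),"uphill foot",f(b+(cor[:2]*[1,1,0])@M.T))
Rt=R.from_rotvec(st["eef_rot"]).as_matrix();p=st["position"]
for x in(-.016,.016):
  for y in(-.006,.006):print("tip",f(p+Rt@[x,y,0]),"25mm up",f(p+Rt@[x,y,-.025]))
E
```

```text
top [[162.0, 222.0], [226.0, 222.0], [224.0, 289.0], [165.0, 288.0]] uphill foot [[167.0, 210.0], [224.0, 211.0]]
tip [[192.0, 253.0]] 25mm up [[191.0, 270.0]]
tip [[208.0, 253.0]] 25mm up [[209.0, 270.0]]
tip [[192.0, 212.0]] 25mm up [[190.0, 224.0]]
tip [[209.0, 212.0]] 25mm up [[209.0, 224.0]]
```

Request:
step_arm([
  [[0,0,0],[-0.005,-0.0025,0.009],0.75],
  [[0,0,0],[-0.012,-0.0055,0.021],0.75],
  [[0,0,0],[-0.012,-0.0055,0.021],0.75],
  [[-3.4,7,0],[0,0,0],0.75],
  [[-3.4,7,0],[0,0,0],0.75],
  [[-3.4,7,0],[0,0,0],0.75],
  [[-3.4,7,0],[0,0,0],0.75],
  [[0,0,10.5],[0,0,0],0.75],
  [[0,0,10.5],[0,0,0],0.75],
  [[0,0,10.5],[0,0,0],0.75],
])

```text
clock: 27.6
position: [0.4423, 0.359, 0.1088]
eef_rot: [-2.753, -1.499, -0.015]
force: [0.1, 0.3, 0.5]
grip_width: 0.0684
finger_force: 0.0
```

Request:
step_arm([
  [[0,0,10.5],[0,0,0],0.75],
  [[0,0,10.5],[0,0,0],0.75],
  [[0,0,10.5],[0,0,0],0.75],
  [[0,0,10.5],[0,0,0],0.75],
  [[0,0,10.5],[0,0,0],0.75],
  [[0,0,10.5],[0,0,0],0.75],
  [[0,0,10.5],[0,0,0],0.75],
  [[0,0,10.5],[0,0,0],0.75],
  [[0,0,10.5],[0,0,0],0.75],
  [[0,0,10.5],[0,0,0],0.75],
])

```text
clock: 28.85
position: [0.4422, 0.359, 0.109]
eef_rot: [-0.485, -3.092, -0.001]
force: [0.1, -0.5, -0.6]
grip_width: 0.0685
finger_force: 0.0
```

```bash
cat > st3.py <<'E'
from bench import r
from seg import *
st=r.observe();F=np.diag([-1,-1,1.]);y=M[:,1];Rv=np.c_[np.cross(-y,[0,0,-1]),-y,[0,0,-1]]
print(st["clock"],st["position"].round(4),"deck",(deck(st["position"],0)*1000).round(1),"turn flipped grasp",turn_to(st["eef_rot"],Rg@F).round(2),"flipped vertical",turn_to(st["eef_rot"],Rv@F).round(2),"w",st["grip_width"],"q",st["joint_positions"].round(2))
E
python3 st3.py; python3 -c "
from bench import r
from seg import *
for v in blocks(r.read_camera('top')):print(v)"
```

```text
28.85 [0.4422 0.359  0.109 ] deck [11.  87.4 67.9] turn flipped grasp [  2.22 -33.37  41.87] flipped vertical [ 0.12 -0.69 43.04] w 0.06845222084133026 q [ 0.66  0.38  1.7   0.01  1.07 -0.61]
```

Request:
step_arm([
  [[0,0,10.6],[0,0,0],0.75],
  [[0,0,10.6],[0,0,0],0.75],
  [[0,0,10.6],[0,0,0],0.75],
  [[0,0,10.6],[-0.0093,0.0008,-0.005],0.75],
  [[3.4,-7.24,0],[0,0,0],0.75],
  [[3.4,-7.24,0],[0,0,0],0.75],
  [[3.4,-7.24,0],[0,0,0],0.75],
  [[3.4,-7.24,0],[0,0,0],0.75],
  [[0,0,0],[0,0,0],0.75],
])

```text
clock: 30.02
position: [0.4339, 0.3555, 0.1028]
eef_rot: [-0.547, 2.579, 0.139]
force: [-0.1, 0.3, -0.0]
grip_width: 0.0686
finger_force: 0.0
```

```bash
python3 st3.py; python3 - <<'E'
from bench import r
from go import *
c=r.read_camera("wrist");w=cv2.cvtColor(c["image"],cv2.COLOR_RGB2BGR);b=mid+M[:,1]*.0925
cv2.polylines(w,[np.int32(proj(c,b+cor@M.T))],True,(0,0,255),1)
cv2.imwrite("pics/w6.png",w)
E
```

```text
30.025 [0.4339 0.3555 0.1028] deck [ 0.  87.7 67.5] turn flipped grasp [ 1.26 -2.32  1.31] flipped vertical [-12.03  26.79   1.23] w 0.06859292641222647 q [ 0.78  0.19  2.15 -0.52  0.36 -0.76]
```

View pics/w6.png

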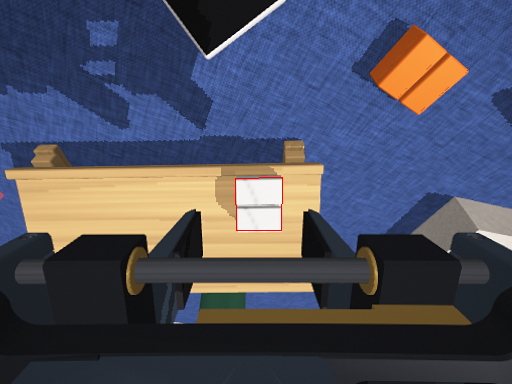

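The third block is untouched: the outline matches at (259,204). Small correction, then I check again before descending.

Request:
step_arm([
  [[1.26,-2.32,1.31],[-0.0007,0.0046,0.0008],0.75],
  [[0,0,0],[0,0,0],0.75],
])

```text
clock: 30.32
position: [0.4363, 0.3621, 0.1052]
eef_rot: [-0.562, 2.527, 0.164]
force: [0.3, 0.9, -0.9]
grip_width: 0.068
finger_force: 0.0
```

```bash
python3 st3.py
```

```text
30.325 [0.4363 0.3621 0.1052] deck [ 5.5 92.6 66.9] turn flipped grasp [-0.15  0.15  0.09] flipped vertical [-13.75  29.11   0.11] w 0.06795169270146806 q [ 0.79  0.19  2.17 -0.65  0.3  -0.64]
```

Request:
step_arm([
  [[0,0,0],[0.009,0.0042,-0.0222],0.75],
  [[0,0,0],[0.012,0.0056,-0.021],0.75],
  [[0,0,0],[0.007,0.0033,-0.013],0.75],
  [[0,0,0],[0,0,0],0.75],
])

```text
clock: 30.82
position: [0.465, 0.375, 0.0483]
eef_rot: [-0.562, 2.527, 0.163]
force: [-0.3, -0.4, -0.1]
grip_width: 0.0685
finger_force: 0.0
```

```bash
python3 st3.py
```

```text
30.825 [0.465  0.375  0.0483] deck [ 2.  92.1  1.9] turn flipped grasp [-0.1   0.17  0.12] flipped vertical [-13.69  29.14   0.12] w 0.06853831041472751 q [ 0.76  0.33  2.18 -1.07  0.19 -0.23]
```

Request:
step_arm([
  [[0,0,0],[0,0,0],0.4],
  [[0,0,0],[0,0,0],0],
  [[0,0,0],[0,0,0],0],
  [[0,0,0],[0,0,0],0],
  [[0,0,0],[0,0,0],0],
  [[0,0,0],[0,0,0],0],
])

```text
clock: 31.58
position: [0.4636, 0.3751, 0.0495]
eef_rot: [-0.563, 2.525, 0.166]
force: [-1.9, -0.6, 5.9]
grip_width: 0.0413
finger_force: 30.0
```

Request:
step_arm([
  [[0,0,0],[-0.005,-0.002,0.009],0],
  [[0,0,0],[-0.01,-0.0045,0.017],0],
  [[0,0,0],[-0.014,-0.0065,0.025],0],
  [[-2.72,5.79,0],[0,-0.03,0],0],
  [[-2.72,5.79,0],[0,-0.04,0],0],
  [[-2.72,5.79,0],[0,-0.045,0],0],
  [[-2.72,5.79,0],[0.002,-0.05,0],0],
  [[-2.72,5.79,0],[0.002,-0.05,0],0],
  [[0,0,0],[0.002,-0.05,-0.02],0],
  [[0,0,0],[0,-0.047,-0.03],0],
])

```text
clock: 32.83
position: [0.4457, 0.0627, 0.0489]
eef_rot: [-0.661, 2.993, -0.005]
force: [0.2, -0.8, -1.8]
grip_width: 0.0412
finger_force: 30.0
```

```bash
python3 st3.py
```

```text
32.825 [0.4457 0.0627 0.0489] deck [-125.2 -182.2   82.1] turn flipped grasp [ 12.75 -24.66   0.59] flipped vertical [-0.77  4.35  0.28] w 0.041192819729796715 q [ 0.11  0.24  2.1   0.01  0.72 -1.9 ]
```

Request:
step_arm([
  [[-0.77,4.35,0.28],[0,-0.008,0],0],
  [[0,0,0],[0,0,-0.018],0],
  [[0,0,0],[0,0,-0.008],0],
  [[0,0,0],[0,0,0],0],
])

```text
clock: 33.33
position: [0.4438, 0.0562, 0.0225]
eef_rot: [0.685, -3.062, -0.001]
force: [-0.2, 0.1, -0.7]
grip_width: 0.0411
finger_force: 30.0
```

```bash
python3 st3.py
```

```text
33.325 [0.4438 0.0562 0.0225] deck [-143.  -187.3   62.1] turn flipped grasp [ 13.65 -29.19  -0.04] flipped vertical [ 0.03 -0.24 -0.02] w 0.041148094156256566 q [ 0.1   0.32  2.08 -0.    0.75 -1.91]
```

Request:
step_arm([
  [[0,0,0],[0,0,-0.003],0],
  [[0,0,0],[0,0,-0.001],0],
  [[0,0,0],[0,0,0],0],
])

```text
clock: 33.7
position: [0.4449, 0.0563, 0.0194]
eef_rot: [0.685, -3.064, -0.0]
force: [0.1, 0.2, -1.0]
grip_width: 0.0411
finger_force: 30.0
```

Request:
step_arm([
  [[0,0,0],[0,0,-0.001],0],
  [[0,0,0],[0,0,0],0],
])

```text
clock: 33.95
position: [0.4448, 0.0562, 0.0182]
eef_rot: [0.685, -3.064, -0.0]
force: [0.1, 0.2, -1.0]
grip_width: 0.0413
finger_force: 30.0
```

Request:
step_arm([
  [[0,0,0],[0,0,-0.001],0],
  [[0,0,0],[0,0,0],0],
])

```text
clock: 34.2
position: [0.4447, 0.0562, 0.0171]
eef_rot: [0.685, -3.064, -0.0]
force: [0.4, 0.4, -1.5]
grip_width: 0.0415
finger_force: 30.0
```

Request:
step_arm([
  [[0,0,0],[0,0,-0.0012],0],
  [[0,0,0],[0,0,-0.0006],0],
  [[0,0,0],[0,0,0],0],
])

```text
clock: 34.58
position: [0.4449, 0.0562, 0.0165]
eef_rot: [0.685, -3.065, -0.0]
force: [-2.8, 0.0, 11.0]
grip_width: 0.0409
finger_force: 30.0
```

Request:
step_arm([
  [[0,0,0],[0,-0.006,0],0],
  [[0,0,0],[0,-0.006,0],0],
  [[0,0,0],[0,-0.006,0],0],
])

```text
clock: 34.95
position: [0.4466, 0.0386, 0.0166]
eef_rot: [-0.684, 3.064, 0.0]
force: [-0.1, 1.2, 6.9]
grip_width: 0.0412
finger_force: 30.0
```

Request:
step_arm([
  [[0,0,0],[0,-0.006,0],0],
  [[0,0,0],[0,-0.006,0],0],
])

```text
clock: 35.2
position: [0.4466, 0.0265, 0.0165]
eef_rot: [-0.684, 3.064, 0.0]
force: [-0.2, 1.6, 7.1]
grip_width: 0.041
finger_force: 30.0
```

Request:
step_arm([
  [[0,0,0],[0,-0.006,0],0],
  [[0,0,0],[0,-0.006,0],0],
])

```text
clock: 35.45
position: [0.4466, 0.0144, 0.0165]
eef_rot: [-0.684, 3.064, 0.0]
force: [0.1, 2.4, 7.1]
grip_width: 0.0416
finger_force: 30.0
```

Ratio reads 0.14–0.28 with noise, so I press a bit harder for a clearer reading.

Request:
step_arm([
  [[0,0,0],[0,-0.004,-0.0008],0],
  [[0,0,0],[0,-0.005,0],0],
])

```text
clock: 35.7
position: [0.4475, 0.0058, 0.0165]
eef_rot: [-0.683, 3.062, 0.0]
force: [0.9, 3.0, 11.8]
grip_width: 0.0411
finger_force: 30.0
```

Request:
step_arm([
  [[0,0,0],[0,-0.005,0],0],
  [[0,0,0],[0,-0.005,0],0],
])

```text
clock: 35.95
position: [0.4476, -0.0043, 0.0165]
eef_rot: [-0.683, 3.062, 0.0]
force: [0.8, 4.1, 12.2]
grip_width: 0.0413
finger_force: 30.0
```

Request:
step_arm([
  [[0,0,0],[0,-0.005,0],0],
])

```text
clock: 36.08
position: [0.4476, -0.0093, 0.0165]
eef_rot: [-0.683, 3.062, -0.0]
force: [-0.0, 4.2, 12.0]
grip_width: 0.0411
finger_force: 30.0
```

Request:
step_arm([
  [[0,0,0],[0,-0.005,0],0],
])

```text
clock: 36.2
position: [0.4476, -0.0143, 0.0165]
eef_rot: [-0.683, 3.062, -0.0]
force: [0.3, 3.6, 12.4]
grip_width: 0.0412
finger_force: 30.0
```

Request:
step_arm([
  [[0,0,0],[0,0.005,0],0],
  [[0,0,0],[0,0.005,0],0],
])

```text
clock: 36.45
position: [0.4477, -0.0057, 0.0165]
eef_rot: [-0.685, 3.062, -0.004]
force: [0.4, -3.7, 12.7]
grip_width: 0.0415
finger_force: 30.0
```

Request:
step_arm([
  [[0,0,0],[0,0.005,0],0],
  [[0,0,0],[0,0.005,0],0],
])

```text
clock: 36.7
position: [0.4476, 0.0045, 0.0165]
eef_rot: [-0.686, 3.062, -0.004]
force: [-0.1, -3.3, 12.8]
grip_width: 0.0413
finger_force: 30.0
```

Request:
step_arm([
  [[0,0,0],[0,0.005,0],0],
  [[0,0,0],[0,0.005,0],0],
])

```text
clock: 36.95
position: [0.4476, 0.0146, 0.0165]
eef_rot: [-0.686, 3.062, -0.004]
force: [0.7, -3.7, 12.7]
grip_width: 0.0411
finger_force: 30.0
```

Request:
step_arm([
  [[0,0,0],[0,0.005,0],0],
  [[0,0,0],[0,0.005,0],0],
])

```text
clock: 37.2
position: [0.4476, 0.0246, 0.0165]
eef_rot: [-0.686, 3.062, -0.004]
force: [1.4, -3.6, 11.3]
grip_width: 0.0411
finger_force: 30.0
```

Request:
step_arm([
  [[0,0,0],[0,0.005,0],0],
  [[0,0,0],[0,0.005,0],0],
])

```text
clock: 37.45
position: [0.4476, 0.0347, 0.0165]
eef_rot: [-0.686, 3.062, -0.004]
force: [1.3, -3.5, 13.3]
grip_width: 0.0407
finger_force: 30.0
```

Request:
step_arm([
  [[0,0,0],[0,0,0.006],0],
  [[0,0,0],[0,0,0.01],0],
  [[0,0,0],[0,0,0],0],
])

```text
clock: 37.83
position: [0.4453, 0.0351, 0.0312]
eef_rot: [0.685, -3.066, 0.0]
force: [0.6, 0.1, -1.4]
grip_width: 0.041
finger_force: 30.0
```

```bash
python3 st3.py;  python3 - <<'E'
from bench import r
from go import *
st=r.observe();print(st["force"],st["ft_torque"])
s2=r.read_camera("side");t=cv2.cvtColor(s2["image"],cv2.COLOR_RGB2BGR)[140:250,230:340]
cv2.imwrite("pics/s7.png",cv2.resize(t,None,fx=5,fy=5,interpolation=2))
E
```

```text
37.825 [0.4453 0.0351 0.0312] deck [-144.8 -207.    73.5] turn flipped grasp [ 1.363e+01 -2.898e+01  1.000e-02] flipped vertical [ 0.01 -0.02  0.01] w 0.04102072782052428 q [ 0.05  0.3   2.07 -0.    0.77 -1.96]
[ 0.60223307  0.11760726 -1.36702974] [ 0.12084009 -0.14729913 -0.02265078]
```

The reading is a steady 0.26 both ways (3.6 N under 14 N), in between, so it may go to either place. I choose the tray as the cautious option, because sanding does no harm.

Request:
step_arm([
  [[0,0,0],[0,-0.02,0.03],0],
  [[0,0,-10],[0.0046,-0.045,0],0],
  [[0,0,-10],[0.0046,-0.045,0],0],
  [[0,0,0],[0.0046,-0.045,0],0],
  [[0,0,0],[0.0046,-0.045,0],0],
  [[0,0,0],[0.0046,-0.045,0],0],
  [[0,0,0],[0.0046,-0.045,0],0],
  [[0,0,0],[0.0046,-0.045,0],0],
  [[0,0,0],[0.0046,-0.043,-0.01],0],
  [[0,0,0],[0,0,-0.01],0],
])

```text
clock: 39.12
position: [0.4817, -0.3457, 0.0396]
eef_rot: [0.137, -3.137, 0.001]
force: [-1.0, 1.0, -2.1]
grip_width: 0.0413
finger_force: 30.0
```

```bash
python3 st3.py
```

```text
39.125 [ 0.4817 -0.3457  0.0396] deck [-249.9 -567.1  149.1] turn flipped grasp [  8.42 -31.12  19.66] flipped vertical [ 0.04 -0.07 20.19] w 0.041339943791925696 q [-0.64  0.48  1.73 -0.    0.93 -2.3 ]
```

Request:
step_arm([
  [[0,0,0],[0,0.002,-0.02],0],
  [[0,0,0],[0,0,-0.007],0],
  [[0,0,0],[0,0,-0.002],0],
  [[0,0,0],[0,0,0],0],
])

```text
clock: 39.62
position: [0.4819, -0.3406, 0.0119]
eef_rot: [0.143, -3.137, -0.0]
force: [0.4, 0.5, -1.1]
grip_width: 0.0416
finger_force: 30.0
```

Request:
step_arm([
  [[0,0,0],[0,0,-0.001],0],
  [[0,0,0],[0,0,0],0],
])

```text
clock: 39.88
position: [0.4818, -0.3409, 0.0109]
eef_rot: [0.142, -3.137, -0.0]
force: [0.2, 1.0, -1.7]
grip_width: 0.0413
finger_force: 30.0
```

Request:
step_arm([
  [[0,0,0],[0,0,-0.002],0],
  [[0,0,0],[0,0,-0.001],0],
  [[0,0,0],[0,0,0],0],
])

```text
clock: 40.25
position: [0.4815, -0.3408, 0.0074]
eef_rot: [0.142, -3.136, -0.001]
force: [-0.6, 0.5, -1.8]
grip_width: 0.0417
finger_force: 30.0
```

Request:
step_arm([
  [[0,0,0],[0,0,-0.001],0],
  [[0,0,0],[0,0,0],0],
])

```text
clock: 40.5
position: [0.4817, -0.3409, 0.0067]
eef_rot: [0.142, -3.137, -0.0]
force: [-1.2, 0.2, -0.0]
grip_width: 0.0414
finger_force: 30.0
```

Request:
step_arm([
  [[0,0,0],[0,0,-0.0004],0],
  [[0,0,0],[0,0,0],0.6],
  [[0,0,0],[0,0,0],0.6],
  [[0,0,0],[0,0,0],0.6],
  [[0,0,0],[0,0,0.02],0.6],
  [[0,0,0],[0,0,0.04],0.6],
  [[0,0,0],[-0.03,-0.03,0.04],0.6],
  [[0,0,0],[-0.05,-0.03,0.02],0.6],
  [[0,0,0],[-0.05,-0.03,0],0.6],
  [[0,0,0],[0,0,0],0.6],
])

```text
clock: 41.75
position: [0.3502, -0.4312, 0.1265]
eef_rot: [0.129, -3.134, 0.003]
force: [0.7, 0.9, -0.6]
grip_width: 0.0546
finger_force: 0.0
```

```bash
python3 - <<'E'
from bench import r
from h import *
print(r.observe()["clock"])
c=r.read_camera("top")
cv2.imwrite("pics/t8.png",cv2.cvtColor(c["image"],cv2.COLOR_RGB2BGR))
E
```

```text
41.75
```

View pics/t8.png

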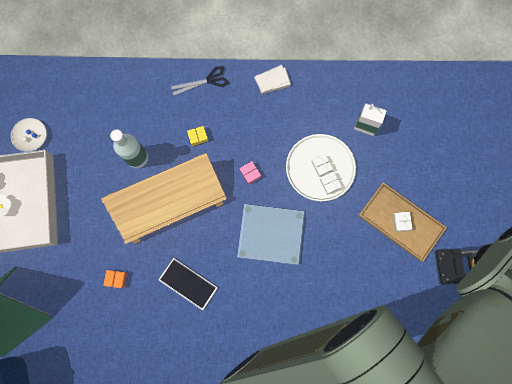

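The final view shows two blocks in the dish at (323,163) and (331,181), and one in the tray at (403,221). The bottle, carton and phone haven't moved. Handing in.

```bash
python3 -c "
from bench import r
print(r.hand_in())"
```

```text
the job is handed in; nothing more can be done
None
```

I put two blocks (drag about 0.11 and 0.12) in the dish and the third, in between at about 0.26, in the tray, then handed in at 42 s; my first grip on one block slipped and it shifted about 13 mm along the easel, possibly with a small drop, before I regrasped it.

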